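# Hold a clamp jaw against the sprung stop of a jig

## Task

Take the loose aluminium clamp jaw off its wooden rest and fit the key under it down into the long slot of the steel jig, clear of the stop pin, so that its flange lies flat on the jig plate. Then slide it along the slot against the sprung stop pin and keep pressing with a steady push of about 11 N, which takes the pin a bit over half-way in, so that I can put in the two bolts: finish while still holding it there, do not let go. Leave the heater band, the wrench and the carton of nozzles alone.

Things in the scene. Friction and masses are not known exactly. Their poses are not given: they have to be found in the camera images.
- jaw: Loose aluminium clamp jaw, about 0.25 kg, same after a half turn. Origin: centre of its key's underside; z up. Key 24 x 16 mm (x, y), z 0-14 mm; flange 40 x 76 mm with a dark bolt slot in each ear, z 14-24 mm; neck 40 x 30 mm, z 24-64 mm, gripped across its y faces (30 mm). Starts upright on the rest. Seated, its origin is at jig z = 11 mm; it meets the resting pin at jig x = -32 mm.
- rest: Fixed wooden block 90 x 100 x 30 mm (x, y, z) with a roomy 37 x 29 mm hole through its middle, in which the jaw's key hangs free at the start, the jaw's flange lying on its top, the jaw turned with it (within 4 degrees). Origin: centre of its underside.
- jig: Fixed dark steel jig. Origin: centre of its base plate's underside, z up, x along the slot towards the fence. Plate 170 x 120 x 25 mm (x, y, z). Slot through the plate: 60 mm along x, 19 mm across y, centred at x = -35 mm, y = 0. Upright fence at x = 16 to 36 mm, y = +-45 mm, top 70 mm above the bench; ribs and a bush behind it.
- pin: Sprung bright steel stop pin, stands out of the fence towards the jig's -x, slides along jig x. Origin: centre of its flat 20 mm round nose; axes the jig's. At rest the nose is at jig x = -12, y = 0, z = 52 mm. Preloaded spring: gives from 4 N, plus 1 N per mm pushed in (7 mm in = 11 N); travel 12 mm, then solid.
- slot (a point): Centre of the slot's mouth, on the top of the jig's plate (jig frame x = -35, y = 0, z = 25 mm); axes are the jig's.
- band: Bystander: loose steel heater band, an upright ring 96 mm across, 35 mm high, lying on the bench. Origin: centre of its underside.
- wrench: Bystander: loose steel wrench, 170 mm long, lying flat on the bench. Origin: under its middle.
- carton: Bystander: open cardboard parts carton 200 x 90 mm, 110 mm high at the back, full of steel nozzles, about 0.9 kg. Origin: centre of its underside.
There are look-alikes about, which are no part of the job. What is shaped like the jig but orange or purple is not meant.

How it is judged:
By the outcome, as a careful person would: the job done as asked, in the order asked, and still so for the second after the job is handed in, while the arm keeps its last pose, push and grip.
It also fails if it takes over 53 s, if anything falls off the work surface, if the arm or the gripper's body presses on something with over 40 N, if the wrist force passes 120 N, or if a joint passes its speed limit or range.

## Robot

A 6-joint arm with a two-finger parallel gripper is mounted at the origin on the work surface. World frame = base frame: x ahead of the robot, y to its left, z up, the work surface at z = 0. Lengths are in m, angles in degrees, forces in N, time in s.
With the tool pointing down it reaches from about 0.35 to 0.875 m from the base axis. Payload 4.2 kg.
Tool frame: the origin (TCP) lies midway between the tips of the shut fingers; the grasp point (between the pads) lies 19 mm behind it; z points along the fingers, y is the line along which they close (so a half turn about z gives the same grasp; the last joint's range is limited). The gripper opens to 87 mm and grips with 3 to 60 N. Pads are 19 mm wide; open, the fingers measure 117 mm over their backs; the gripper's body (75 mm by 190 mm) begins 51 mm behind the grasp point.
Start: joints at [79.045, 22.042, 0.453, 0, -68.411, -14.817], TCP at [0.272, 0.563, 0.223] pointing down, gripper open.
Joint ranges: [-179.83, 179.83], [-69.29, 118.12], [-61.27, 80.66], [-181.25, 117.63], [-171.15, -9.14], [-177.46, 177.46]. Speed limits (degrees/s): [159.86, 159.86, 180, 180, 180, 180].

## Interface

Orientations are given as [roll, pitch, yaw] about the fixed x, y, z axes, in that order (R = Rz(yaw) Ry(pitch) Rx(roll)).
In Python, from workcell import env gives the robot as it stands. The module is installed in compiled form; this text tells all that it offers. Calls block until the motion is done:
- env.goto(position, orientation): joint-space move of the TCP to a pose.
- env.move_straight(position, rotation=None, rate=0.15, force_limit=None): straight line of the TCP; rotation=None keeps the orientation; rate is the mean speed in m/s. With force_limit (N) it stops when the force on the tool has changed by that much, and returns True; else False.
- env.set_joints(angles): joint-space move.
- env.gripper_to(opening, grasp_force=None): opening from 0.0 (shut) to 1.0 (fully open); grasp_force is the grip in N (None keeps the last); returns when the fingers have stopped.
- env.dwell(seconds).
- env.inverse_kinematics(position, orientation): joint angles nearest the present ones, or None.
- env.read_state(): the state.
- env.grab_frame(name): name is "side" or "top" or "wrist"; returns a dict with "image" (384x512x3 uint8, blue, green, red), "fx", "fy", "cx", "cy" (pixels), "position" and "orientation" of the camera in the world. Camera axes: x right, y up, looking along -z (the intrinsics and any distortion apply to the point x, -y, -z); pixel columns grow to the right and rows downward; lengths in m; the calibration is good to about 2 mm. The wrist camera is an equidistant fisheye: a pixel r from the principal point sees the ray r / f radians off the axis. A picture is of the moment at which its call begins. There is no depth.
A pose or a line that the arm cannot do raises env.Unreachable and nothing moves.
- env.close_job(): hands the job in; it is judged then, once.
Trained networks look in a picture, given as the dict that the camera call returned (one of the last four; its "shot" number tells which), for a name from the list of things; names that differ only in an ending like _2 or _b are one class to them, and where a whole thing is asked for, a point or a joint stands for the part that bears it (a point fixed in the world has none). Each returns a list of dicts, best first, with "score" (0 to 1); they miss things now and then, are a little off and sometimes report something else, mostly with a low value. They report only what shows in the picture. A call takes as long as a camera call. They do not tell look-alikes from the thing itself.
- env.search_frame(picture, thing): "xyz" ([x, y, z] in m, in world coordinates, good to about 4 mm: the middle of the surface that is visible of it).
- env.trace(picture, thing): "mask" (384x512 bool, what is visible of it).
The state is a dict: "clock": time; "joint_positions": joint angles; "qvel": joint speeds; "joint_torque": joint torques, N m; "position": TCP position; "tool_rot": TCP orientation; "force": force on the tool from outside, world axes, zero at the start; "wrist_torque": the same for the moment, N m; "opening": opening from 0.0 (shut) to 1.0 (fully open); "finger_force": force on a finger pad.
Only numpy, scipy, OpenCV 4.12 (cv2) and the standard library are available. Lean on these libraries where they do the work, as an engineer would, in place of code of your own. Each camera call takes 0.05 s, during which the arm holds its last target. There are 200 camera calls.

## Working session

There is one attempt and no reset: what is moved stays moved. The work goes in short steps, each a Python script; the robot and the scene stay as the last script left them, time stands still between calls to the robot, and variables do not carry over. Pictures are saved under pics/ and viewed, at most 10 in all, crops included, and the job is handed in when it is done.

```bash
mkdir -p pics
cat > h.py <<'E'
from workcell import env
import cv2, numpy as np
from scipy.spatial.transform import Rotation as R
def rot(o): return R.from_euler('xyz',o,degrees=True).as_matrix()
E
python3 - <<'E'
from h import *
ims=[]
for n in("side","top"):
    p=env.grab_frame(n); cv2.imwrite(f"pics/{n}0.png",cv2.resize(p["image"],(800,600)))
    print(n,p["fx"],p["cx"],p["cy"],p["position"],p["orientation"],[k for k in p])
    for t in("jaw","rest","jig","pin","band","wrench","carton"):
        print(t,[(np.round(d["xyz"],3).tolist(),round(d["score"],2)) for d in env.search_frame(p,t)])
print(env.read_state())
E
```

```text
side 499.481539416501 238.87997922179335 188.60757697537358 [ 0.42686607 -0.99025335  1.23931767] [40.4775279  -0.9129096  -3.55980694] ['image', 'fx', 'fy', 'cx', 'cy', 'position', 'orientation', 'shot']
jaw [([0.54, 0.143, 0.055], 0.71)]
rest [([0.534, 0.127, 0.038], 0.65), ([0.544, -0.197, 0.026], 0.28)]
jig [([0.206, -0.355, 0.023], 0.97), ([0.701, -0.494, 0.028], 0.94), ([0.345, -0.121, 0.021], 0.77), ([0.748, -0.253, 0.028], 0.75)]
pin [([0.545, -0.192, 0.061], 0.65), ([0.703, -0.497, 0.058], 0.56), ([0.756, -0.247, 0.057], 0.49), ([0.774, -0.02, 0.024], 0.43)]
band [([0.776, -0.022, 0.023], 0.57)]
wrench [([0.48, -0.509, 0.005], 0.69)]
carton [([0.55, 0.481, 0.04], 0.84), ([0.534, 0.129, 0.036], 0.69)]
top 373.6016123920965 261.310004938226 189.4664547030875 [ 0.383369   -0.0122945   1.22979365] [  5.44428371   0.86090931 -88.94446286] ['image', 'fx', 'fy', 'cx', 'cy', 'position', 'orientation', 'shot']
jaw [([0.542, 0.146, 0.038], 0.5)]
rest [([0.534, 0.15, 0.03], 0.61)]
jig [([0.7, -0.482, 0.023], 0.93), ([0.545, -0.184, 0.028], 0.92), ([0.34, -0.11, 0.024], 0.81), ([0.748, 
[... 197 characters left out ...]
1], 0.72)]
{'clock': 0.8, 'joint_positions': array([ 7.90438022e+01,  2.20389452e+01,  4.53123032e-01,  2.36824035e-03,
       -6.84130064e+01, -1.48201352e+01]), 'qvel': array([-0.03677488,  0.10561093, -0.04501232,  0.04228223, -0.0776065 ,
       -0.05218984]), 'joint_torque': array([ 2.51020128e-04, -3.90410507e+01,  1.87605482e+01,  4.22417074e+00,
        1.54700334e-02, -2.53971240e-05]), 'position': array([0.27173182, 0.56281162, 0.22258845]), 'tool_rot': array([-1.79998304e+02, -1.82927765e-03, -2.57754617e+01]), 'force': array([-0.1814952 , -0.56360296,  0.52859513]), 'wrist_torque': array([-0.01006234,  0.01922993, -0.02198511]), 'finger_force': 0.0, 'opening': 0.9977679255357212}
```

View pics/side0.png

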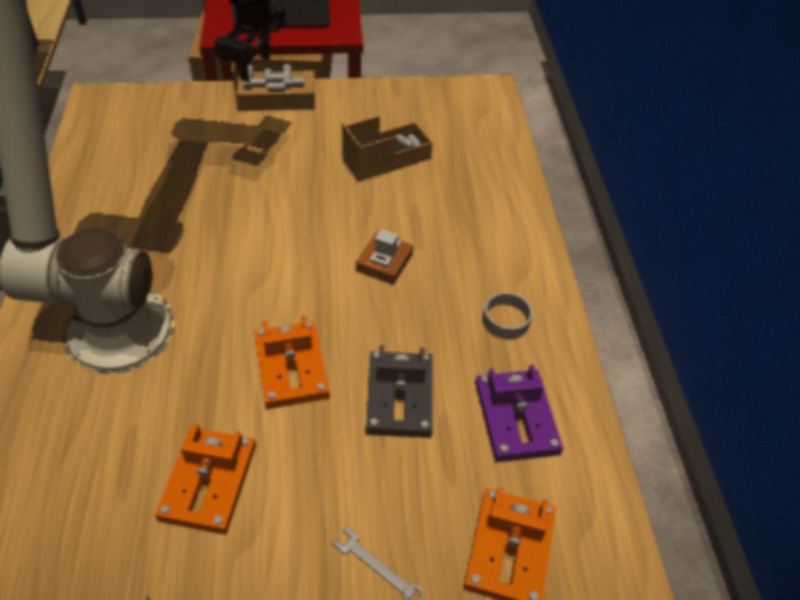

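View pics/top0.png

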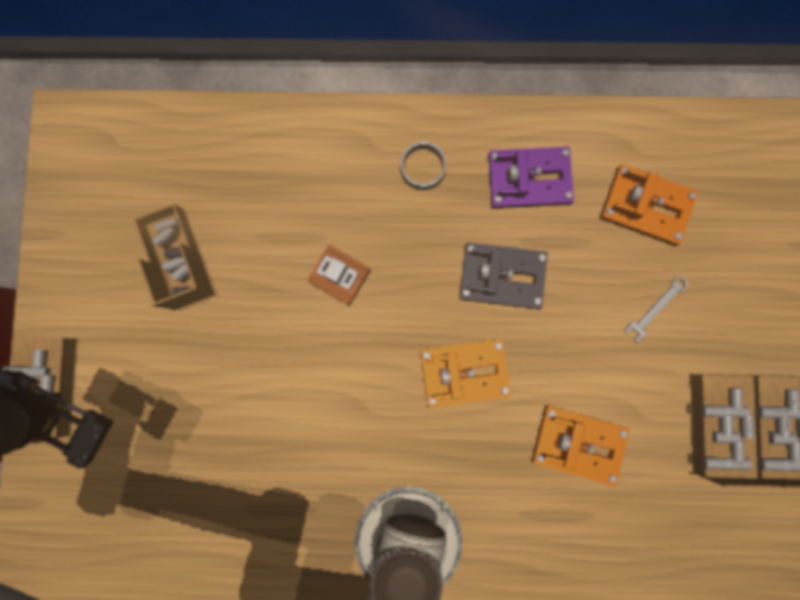

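Candidates for the jig in the top view are orange at (465,372), (583,443) and (650,205), purple at (530,177), and dark steel at (503,275). I choose the dark one. The only jaw on a wooden rest is at (338,272). I'll check both close up with the wrist camera.

```bash
cat >> h.py <<'E'
def proj(p,P):
    """world points (N,3) -> pixels, p=frame dict"""
    c=(np.atleast_2d(P)-p["position"])@rot(p["orientation"]); v=c*[1,-1,-1]
    if p.get("wrist"):
        r=np.hypot(v[:,0],v[:,1]); th=np.arctan2(r,v[:,2]); k=np.where(r>1e-9,th/np.maximum(r,1e-9),1/v[:,2])
    else: k=1/v[:,2]
    return np.c_[p["cx"]+p["fx"]*v[:,0]*k, p["cy"]+p["fy"]*v[:,1]*k]
def birdview(p,c,h,img=None,half=0.1,res=0.0005):
    """rectified plane z=h; col -> +x world, row -> -y world"""
    n=int(2*half/res); g=(np.arange(n)+.5)*res-half
    X,Y=np.meshgrid(c[0]+g,c[1]-g); uv=proj(p,np.c_[X.ravel(),Y.ravel(),np.full(n*n,h)]).reshape(n,n,2).astype(np.float32)
    return cv2.remap(p["image"] if img is None else img,uv[...,0],uv[...,1],cv2.INTER_LINEAR)
def wrist():
    p=env.grab_frame("wrist"); p["wrist"]=True; return p
E
python3 - <<'E'
from h import *
import pickle
out=[]
for n,c,yaw in(("jaw",(0.54,0.145),59-90),("jig",(0.545,-0.19),-5)):
    env.goto([c[0],c[1],0.25],[180,0,yaw]); env.dwell(.3)
    p=wrist(); print(n,p["position"],p["orientation"],p["fx"],env.read_state()["position"],env.read_state()["force"])
    for t in ("jaw","rest") if n=="jaw" else ("jig","pin"):
        print(t,[(np.round(d["xyz"],3).tolist(),round(d["score"],2)) for d in env.search_frame(p,t)])
        m=env.trace(p,t)
        if m: p["m_"+t]=m[0]["mask"]
    pickle.dump(p,open(f"pics/{n}.pkl","wb"))
    out.append(np.hstack([cv2.resize(p["image"],(400,300)),cv2.resize(birdview(p,c,0.04 if n=="jaw" else .025),(300,300))]))
cv2.imwrite("pics/w1.png",np.vstack(out)); print(env.read_state()["clock"])
E
```

```text
jaw [0.6099516  0.10210962 0.4127484 ] [-1.73348624e+01 -1.82140109e-02 -1.20890045e+02] 297.3186396354542 [0.53992627 0.14539357 0.24992244] [0.58702845 0.24819488 0.38977841]
jaw [([0.546, 0.155, 0.044], 0.63)]
rest [([0.549, 0.148, 0.033], 0.83)]
jig [ 0.62664906 -0.197519    0.41287922] [-1.73297601e+01  1.28884741e-04 -9.48715163e+01] 297.3186396354542 [ 0.54518424 -0.18941779  0.250019  ] [-0.23209072  0.47043572 -0.68604389]
jig [([0.555, -0.186, 0.027], 0.96), ([0.72, -0.239, 0.023], 0.94), ([0.698, -0.459, 0.026], 0.94), ([0.273, -0.302, 0.012], 0.52)]
pin [([0.349, -0.113, 0.06], 0.77), ([0.552, -0.183, 0.063], 0.53)]
4.975
```

View pics/w1.png

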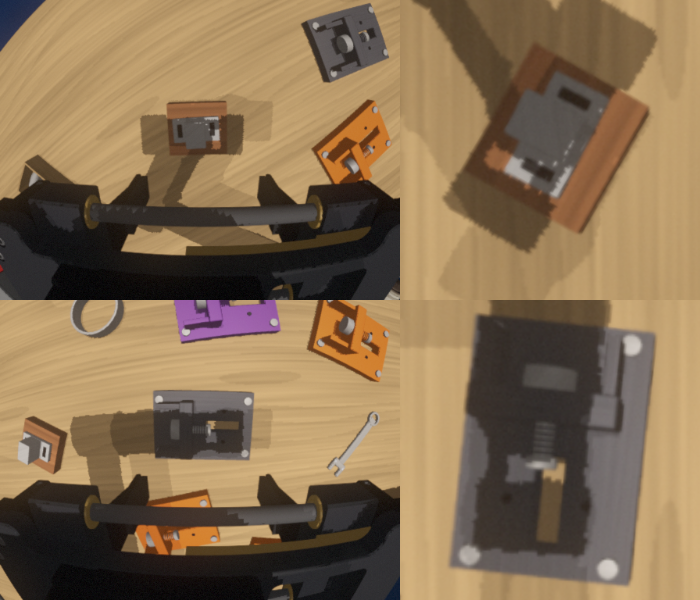

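The bird views confirm the picks. The jaw sits on the rest at about (560,120) in the upper panel, and the dark steel jig has its slot at (550,500) in the lower panel, with the fence towards +y. Next I'll fit their poses by silhouette.

```bash
cat >> h.py <<'E'
from scipy.optimize import minimize
def box(x0,x1,y0,y1,z0,z1): return np.array([[x,y,z] for x in(x0,x1) for y in(y0,y1) for z in(z0,z1)])/1000
MODEL={"jig":[box(-85,85,-60,60,0,25),box(16,36,-45,45,25,70)],
 "rest":[box(-45,45,-50,50,0,30)],
 "jaw":[box(-20,20,-38,38,14,24),box(-20,20,-15,15,24,64)]}
S=4
def render(p,name,q,z=0):
    c,s=np.cos(q[2]),np.sin(q[2]); M=np.array([[c,-s,0],[s,c,0],[0,0,1]])
    im=np.zeros((384*S,512*S),np.uint8)
    for b in MODEL[name]:
        uv=proj(p,b@M.T+[q[0],q[1],z]); h=cv2.convexHull(((uv+.5)*S-.5).astype(np.float32))
        cv2.fillConvexPoly(im,np.round(h*16).astype(np.int32),255,shift=4)
    return cv2.resize(im,(512,384),interpolation=cv2.INTER_AREA)/255.
def fit(p,mask,name,q0,z=0):
    m=mask.astype(float)
    f=lambda u:(lambda r:1-np.minimum(r,m).sum()/np.maximum(r,m).sum())(render(p,name,[u[0]/100,u[1]/100,u[2]/10],z))
    u=np.array([q0[0]*100,q0[1]*100,q0[2]*10])
    for d in(1,.3,.1):
        r=minimize(f,u,method="Nelder-Mead",options=dict(initial_simplex=[u]+[u+d*e for e in np.eye(3)],xatol=.005,fatol=1e-5)); u=r.x
    return [round(u[0]/100,4),round(u[1]/100,4),round(float(np.degrees(u[2]/10)),1),round(1-r.fun,3)]
def best(p,name,near):
    """mask whose centroid is closest to the projection of near"""
    L=env.trace(p,name)
    if not L: return None
    uv=proj(p,near)[0]
    k=[np.hypot(*(np.argwhere(d["mask"]).mean(0)[::-1]-uv)) for d in L]; i=int(np.argmin(k))
    return L[i]["mask"] if k[i]<25 else None
E
python3 - <<'E'
from h import *
import pickle
G={"jig":([.55,-.19,.03],np.radians(85),0),"rest":([.543,.147,.02],np.radians(-31),0),"jaw":([.543,.147,.05],np.radians(-31),.016)}
def do(p,tag,t):
    m=p["m_"+t] if "m_"+t in p else best(p,t,G[t][0])
    print(tag,t,None if m is None else fit(p,m,t,[*G[t][0][:2],G[t][1]],G[t][2]))
pj=pickle.load(open("pics/jaw.pkl","rb")); pg=pickle.load(open("pics/jig.pkl","rb"))
do(pj,"w","jaw");do(pj,"w","rest");do(pg,"w","jig")
for n in("top","side"):
    p=env.grab_frame(n)
    for t in G: do(p,n,t)
E
```

```text
w jaw [np.float64(0.5437), np.float64(0.1554), -27.8, np.float64(0.955)]
w rest [np.float64(0.5416), np.float64(0.1541), -29.5, np.float64(0.582)]
w jig [np.float64(0.55), np.float64(-0.19), 85.0, np.float64(0.0)]
top jig [np.float64(0.5411), np.float64(-0.19), 86.5, np.float64(0.534)]
top rest [np.float64(0.5411), np.float64(0.1551), -29.5, np.float64(0.538)]
top jaw [np.float64(0.5438), np.float64(0.1559), -29.0, np.float64(0.911)]
side jig [np.float64(0.5447), np.float64(-0.1878), 83.8, np.float64(0.921)]
side rest [np.float64(0.4995), np.float64(0.1564), -4.1, np.float64(0.333)]
side jaw [np.float64(0.527), np.float64(0.163), -5.2, np.float64(0.494)]
```

Run:
```python
from h import *
G=([.545,-.19,.03],np.radians(85),0)
def look(pos,yaw):
    env.goto(pos,[180,0,yaw]); env.dwell(.3); p=wrist()
    m=best(p,"jig",G[0]); print(yaw,None if m is None else fit(p,m,"jig",[*G[0][:2],G[1]]),np.round(env.read_state()["joint_positions"],0))
    return birdview(p,(.545,-.19),.025,res=.0005)
a=look([.545,-.19,.25],-5)
# camera sits ~0.08 beside the TCP; look from both sides
b=look([.545,-.19,.25],-95)
c=look([.545,-.19,.25],85)
cv2.imwrite("pics/b2.png",np.hstack([b,c]))
np.save("pics/b2.npy",np.stack([a,b,c]))
env.goto([.544,.1556,.2],[180,0,-28.4])
p=env.grab_frame("top")
m=best(p,"jig",G[0]); print("top",None if m is None else fit(p,m,"jig",[*G[0][:2],G[1]]))
cv2.imwrite("pics/b3.png",birdview(p,(.545,-.19),.025))
env.gripper_to(0.8); 
print(env.move_straight([.544,.1556,.045],rate=.08,force_limit=8), env.read_state()["position"],env.read_state()["clock"])
```

```text
-5 [np.float64(0.5465), np.float64(-0.1899), 84.0, np.float64(0.943)] [ -3.  16.  -4.  -0. -70.  88.]
-95 [np.float64(0.5461), np.float64(-0.19), 84.1, np.float64(0.927)] [ -3.  16.  -4.   0. -70.  -2.]
85 [np.float64(0.5461), np.float64(-0.1902), 83.6, np.float64(0.914)] [ -3.  16.  -4.  -0. -70.  -2.]
top [np.float64(0.5472), np.float64(-0.1886), 83.2, np.float64(0.926)]
False [0.54427977 0.1557625  0.04545348] 12.625
```

View pics/b2.png

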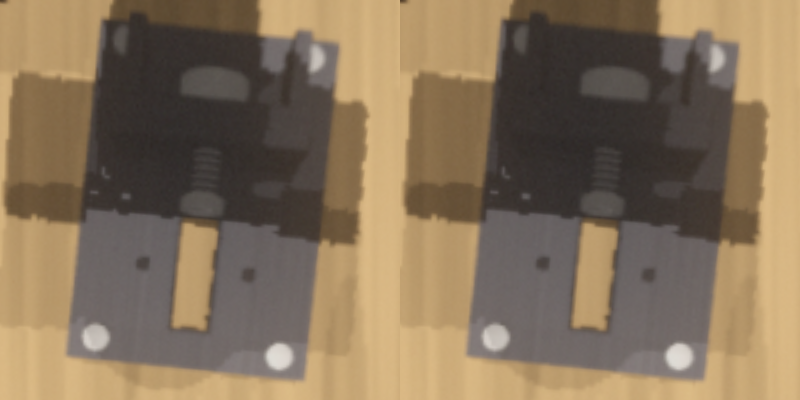

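The slot and plate edges in the bird view agree with the fitted jig pose of about (0.5466, -0.1898, 84.0°). The slot's near end at (190,328) is within 1 mm of the prediction. Now I'll grip, lift and carry.

```bash
cat >> h.py <<'E'
JY=np.radians(84.0); JO=np.array([.5466,-.1898])
EX=np.array([np.cos(JY),np.sin(JY)]); EY=np.array([-EX[1],EX[0]])
def J(x,y,z): return [*(JO+EX*x/1000+EY*y/1000), z/1000]
def st(): 
    s=env.read_state(); d=s["position"][:2]-JO; f=s["force"]
    print("jig xyz",np.round([d@EX*1e3,d@EY*1e3,s["position"][2]*1e3],1),"F jig",np.round([f[:2]@EX,f[:2]@EY,f[2]],1),"rpy",np.round(s["tool_rot"],1),"op",round(s["opening"]*87,1),"ff",round(s["finger_force"],1),"t",s["clock"]); return s
E
python3 - <<'E'
from h import *
env.gripper_to(0,50); s=st()
q=s["position"]; env.move_straight([q[0],q[1],.14],rate=.1); st()
env.goto(J(-43,0,130),[180,0,-96]); env.move_straight(J(-43,0,75),rate=.1); env.dwell(.4); st()
p=wrist(); cv2.imwrite("pics/w4.png",np.hstack([cv2.resize(p["image"][60:260,150:350],(400,400)),birdview(p,J(-35,0,25)[:2],.025)]))
p=env.grab_frame("side"); cv2.imwrite("pics/s4.png",cv2.resize(p["image"][170:310,190:330],(560,560)))
E
```

```text
jig xyz [343.4  38.5  45. ] F jig [ 0.3 -0.8 -0.7] rpy [-180.    -0.   -28.4] op 29.3 ff 50.0 t 13.375
jig xyz [343.   39.1 139.1] F jig [ 0.   0.1 -3. ] rpy [ 1.799e+02  1.000e-01 -2.840e+01] op 29.7 ff 50.0 t 14.475
jig xyz [-43.1  -0.2  75.4] F jig [-0.3 -0.5 -2.7] rpy [-180.   -0.  -96.] op 29.5 ff 50.0 t 17.0167
```

View pics/w4.png

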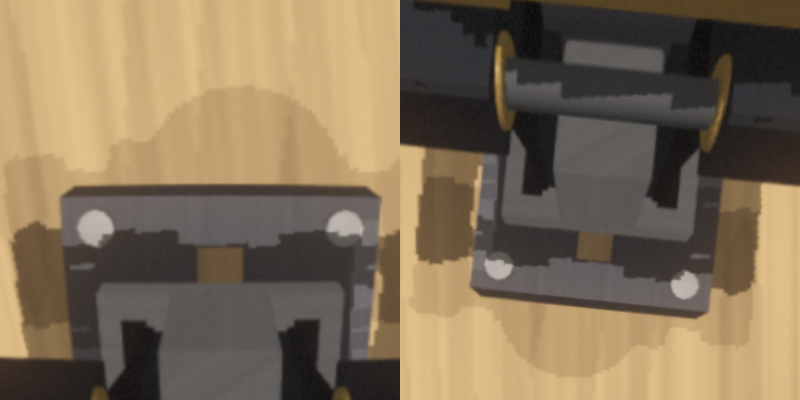

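View pics/s4.png

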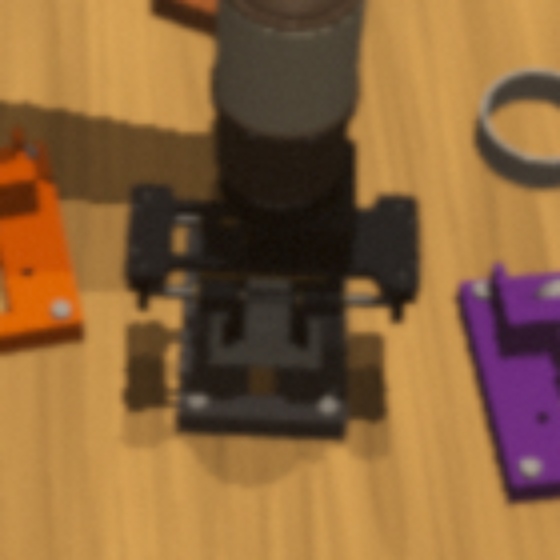

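In the close view, the slot centre (220), flange centre (220.5) and plate centre (220.5) line up. The jaw is held squarely, so I'll lower it.

Run:
```python
from h import *
s0=st(); x,y=s0["position"][:2]
print(env.move_straight([x,y,.058],rate=.06,force_limit=8)); st()
print(env.move_straight([x,y,.036],rate=.02,force_limit=7)); env.dwell(.2); st()
```

```text
jig xyz [-43.   -0.1  75.2] F jig [-0.2 -0.4 -2.4] rpy [-180.   -0.  -96.] op 29.3 ff 50.0 t 17.1167
False
jig xyz [-43.    0.4  57.2] F jig [ 0.2  0.2 -2. ] rpy [179.9  -0.  -96. ] op 29.8 ff 50.0 t 17.55
True
jig xyz [-43.    0.1  40. ] F jig [0.6 0.6 5.1] rpy [180.  -0. -96.] op 29.8 ff 50.0 t 18.5917
```

Seated: the TCP stopped at z = 40.0 mm, exactly as predicted. I'll ease the down-press, then slide gently to the pin.

```bash
cat >> h.py <<'E'
def F(n=10):
    a=[]
    for _ in range(n): env.dwell(.03); a.append(env.read_state()["force"])
    f=np.mean(a,0); return np.round([f[:2]@EX,f[:2]@EY,f[2]],2)
E
python3 - <<'E'
from h import *
print(F())
z=40.0
env.move_straight(J(-43,0,z),rate=.02); print(F())
env.move_straight(J(-40,0,z),rate=.02); print("free slide",F()); st()
print(env.move_straight(J(-22,0,z),rate=.012,force_limit=4)); print(F()); st()
E
```

```text
[0.48 0.39 5.31]
[ 0.45 -0.05  2.01]
free slide [-1.99 -0.17  2.66]
jig xyz [-40.1  -0.1  40.1] F jig [-2.5  0.8  2.2] rpy [179.8   0.  -96. ] op 29.8 ff 50.0 t 20.1417
True
[-0.22  0.4   1.33]
jig xyz [-30.7  -0.   40.1] F jig [ 0.4 -0.2  1. ] rpy [179.8  -0.  -96. ] op 29.9 ff 50.0 t 21.375
```

Run:
```python
from h import *
for x in (-30,-29,-28,-27,-26,-25):
    env.move_straight(J(x,0,40),rate=.01); f=F(8); s=env.read_state(); d=s["position"][:2]-JO
    print(x,round(d@EX*1e3,2),round(s["position"][2]*1e3,2),f)
    if f[0]<-11: break
st()
```

```text
-30 -30.52 40.1 [-5.22  0.15  1.68]
-29 -29.58 40.1 [-5.71  0.22  1.36]
-28 -28.69 40.09 [-6.08 -0.08  1.45]
-27 -27.88 40.09 [-6.74 -0.03  1.48]
-26 -27.06 40.09 [-7.67  0.33  0.56]
-25 -26.22 40.1 [-7.8  -0.33  0.8 ]
jig xyz [-26.2  -0.   40.1] F jig [-8.6 -1.3  0.9] rpy [ 1.799e+02 -1.000e-01 -9.610e+01] op 29.5 ff 50.0 t 24.5083
```

Run:
```python
from h import *
for x in (-24,-23,-22.3,-21.6,-20.9,-20.2,-19.5):
    env.move_straight(J(x,0,39.9),rate=.01); f=F(12); s=env.read_state(); d=s["position"][:2]-JO
    print(x,round(d@EX*1e3,2),round(s["position"][2]*1e3,2),f)
    if f[0]<-10.8: break
s=st(); print(s["wrist_torque"])
p=env.grab_frame("top"); cv2.imwrite("pics/t5.png",np.hstack([cv2.resize(p["image"][130:230,280:380],(400,400)),cv2.resize(env.grab_frame("side")["image"][200:290,225:315],(400,400))]))
```

```text
-24 -25.46 40.09 [-9.24 -0.3   1.24]
-23 -24.63 40.07 [-9.87  0.1   1.23]
-22.3 -24.11 40.12 [-10.73  -0.63   0.61]
-21.6 -23.55 40.12 [-11.07  -0.11   0.85]
jig xyz [-23.6  -0.   40.1] F jig [-11.    0.7   1.5] rpy [179.9  -0.2 -96.1] op 29.4 ff 50.0 t 27.1083
[-3.1394409   0.16572234 -0.09457518]
```

View pics/t5.png

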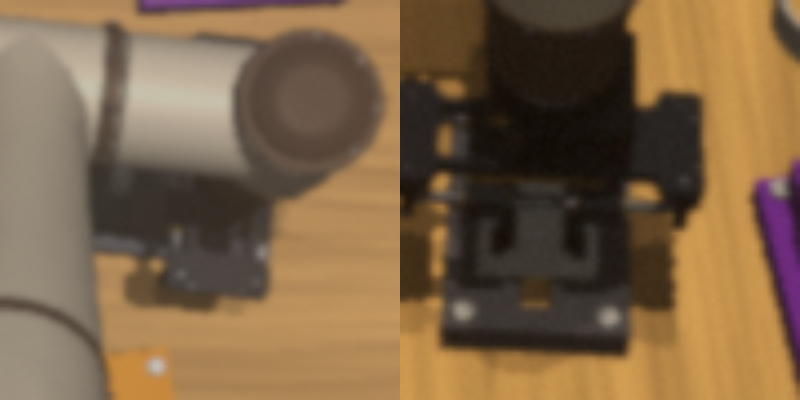

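Run:
```python
from h import *
p=wrist(); print(F(15)); 
# rectify at z=35 (flange top) and z=25 (plate top), axes of the jig: col = x from -95..-15, row = y
out=[]
for h in(25,35):
    xs=np.arange(-95,-15,.1); ys=np.arange(14,-14,-.1); X,Y=np.meshgrid(xs,ys)
    P=np.c_[JO+np.outer(X.ravel(),EX)/1e3+np.outer(Y.ravel(),EY)/1e3,np.full(X.size,h/1e3)]
    uv=proj(p,P).reshape(*X.shape,2).astype(np.float32)
    out.append(cv2.remap(p["image"],uv[...,0],uv[...,1],cv2.INTER_LINEAR))
g=cv2.convertScaleAbs(np.vstack(out),alpha=1.8)
cv2.imwrite("pics/r6.png",g)
```

```text
[-11.14  -0.3    0.64]
```

View pics/r6.png

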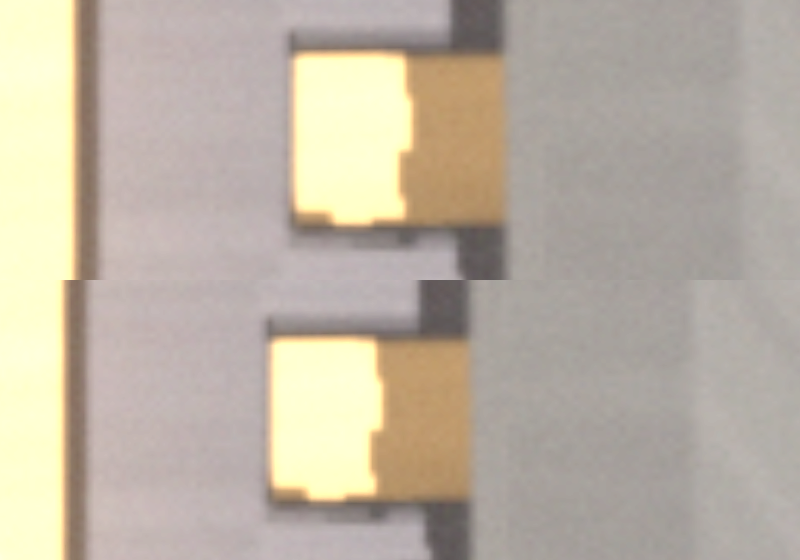

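The rectified view at z = 25 mm puts the plate edge at col 98 (-85.2 mm, expected -85) and the slot end at col 291 (-65.9 mm, expected -65). The flange's rear edge is at col 507 (-44.3 mm). That places the jaw at about x = -24.3 mm with the pin about 7–7.5 mm in, which agrees with the 11.1 N force reading. The flange is still at its seated height, so I'm handing in.

Run:
```python
from h import *
print(F(5)); st(); print(env.close_job())
```

```text
[-11.    -0.34   1.05]
jig xyz [-23.5  -0.   40.1] F jig [-10.3  -0.    1.4] rpy [179.9  -0.2 -96.1] op 29.5 ff 50.0 t 27.925
the job is handed in; nothing more can be done
None
```

The jaw is seated in the dark steel jig's slot and held against the stop pin at about 11 N, with the pin roughly 7–7.5 mm in; I handed the job in at about 28 s with the grip and push still on, and no verdict came back.

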